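# Take the pile of consumables apart into the dishes made for them

## Robot

A 6-joint arm with a two-finger parallel gripper is mounted at the origin on a cart in front of the work surface, level with it; the furniture and walls round the work are solid. World frame = base frame: x ahead of the robot, y to its left, z up, the work surface at z = 0. Lengths are in m, angles in rad, forces in N, time in s.
With the tool pointing down it reaches from about 0.4 to 0.825 m from the base axis. Payload 7 kg.
Tool frame: the origin (TCP) lies midway between the tips of the shut fingers; the grasp point (between the pads) lies 19 mm behind it; z points along the fingers, y is the line along which they close (so a half turn about z gives the same grasp; the last joint's range is limited). The gripper opens to 88 mm and grips with 3 to 60 N. Pads are 19 mm wide; open, the fingers measure 130 mm over their backs; the gripper's body (78 mm by 193 mm) begins 47 mm behind the grasp point.
Start: joints at [-0.841, 0.359, 0.012, 0, -1.224, -0.288], TCP at [0.289, -0.61, 0.227] pointing down, gripper open.
Joint ranges: [-3.07, 3.07], [-1.43, 2.12], [-1.02, 1.25], [-3.03, 1.67], [-3.05, -0], [-3.03, 3.03]. Speed limits (rad/s): [2.39, 2.39, 3.01, 3.14, 3.14, 3.14].

## Interface

Orientations are given as [roll, pitch, yaw] about the fixed x, y, z axes, in that order (R = Rz(yaw) Ry(pitch) Rx(roll)).
In Python, from station import arm gives the robot as it stands.
- The arm moves only by the tool servo_tool, never from a script. Its argument "deltas" is a list of rows, each a list of 7 numbers: the closure, from -1 (fully open) to 1 (shut), then the shift along the tool's x, y, z in mm, then the turn, a rotation vector about the tool's x, y, z in degrees. In form: [[gripper, x, y, z, ax, ay, az], ...]. A call has 1 to 20 rows; each row shifts and turns the commanded pose from where the row before left it, along the tool's axes as they then stand; what a row does not reach is not made up. A row lasts 1/12 s, in which the tool goes at most 41.7 mm and 7.16 degrees, less where a joint would pass 70% of its speed; a pose out of reach is approached as far as the arm can. A call is refused whole if a number of a shift passes 41.7 or a number of a turn 7.16, either way. A call with a gripper value outside its range is refused whole. The fingers move at their own pace and stop on an object; "squeeze" is the grip in N (left out, the last holds). Time passes only in rows, so rows that do not move let the fingers close. It gives the time, the measured TCP pose, the force, the opening and the grip force at its end, in the units of the state.
- arm.get_state(): the state, without advancing time (a new reading comes with each control period).
- arm.grab_frame(name): name is "scene" or "top" or "wrist"; returns a dict with "color" (480x640x3 uint8, red, green, blue), "K" (3x3 intrinsics, pixels), "position" and "orientation" of the camera in the world. Camera axes: x right, y down, z forward; pixel columns grow to the right and rows downward; lengths in m; the calibration is good to about 2 mm. A picture is of the moment at which its call begins. There is no depth.
- arm.job_done(): hands the job in; it is judged then, once.
Trained networks look in a picture, given as the dict that the camera call returned (one of the last four; its "shot" number tells which), for a name from the list of things; names that differ only in an ending like _2 or _b are one class to them, and where a whole thing is asked for, a point or a joint stands for the part that bears it (a point fixed in the world has none). Each returns a list of dicts, best first, with "conf" (0 to 1); they miss things now and then, are a little off and sometimes report something else, mostly with a low value. They report only what shows in the picture. A call takes as long as a camera call.
- arm.recognise(query, picture): "at" ([x, y, z] in m, in the coordinates of the camera as it stood for that picture, good to about 4 mm: the middle of the surface that is visible of it).
The state is a dict: "t": time; "q": joint angles; "qd": joint speeds; "joint_efforts": joint torques, N m; "eef_pos": TCP position; "ee_rot": TCP orientation; "force": force on the tool from outside, world axes, zero at the start; "moment": the same for the moment, N m; "width": finger opening in m; "gripper_force": force on a finger pad.
Only numpy, scipy, OpenCV 4.12 (cv2) and the standard library are available. Lean on these libraries where they do the work, as an engineer would, in place of code of your own. Each camera call takes 0.05 s, during which the arm holds its last target. There are 200 camera calls.

## Task

Take the pile apart from the top down, one thing at a time, and set each thing flat, right way up and squarely inside the lip of its own dish: first the tape roll in the round blue dish, then the timer in the square red dish, then the long carton in the long yellow dish, last the big carton in the broad green dish. Leave the two amber bottles standing where they are.

Things in the scene. Friction and masses are not known exactly. Their poses are not given: they have to be found in the camera images.
- tape: Cream roll of adhesive tape lying flat on top of the pile; outside diameter 52 mm, hole 36 mm, 19 mm high. Origin: centre of its underside; z is its axis, up.
- lab_timer: White lab timer, 64 x 64 mm square, gripped by its sides, whose flat body is 18 mm high (keys and display stand 2 mm higher), under the tape roll. Origin: centre of its underside, z up, x and y along its sides.
- column_carton: Long narrow pale carton, 45 mm (its x) by 200 mm (its y) by 28 mm high, lying crosswise on the big carton, under the timer. Origin: centre of its underside, z up.
- film_carton: Big cream carton, 65 mm (its x) by 130 mm (its y) by 65 mm high, the bottom of the pile, standing on the worktop. Origin: centre of its underside, z up. Grip it across the 65 mm. The whole pile is 130 mm high. Behind the middle of the work stands a fixed black computer tower, 375 mm tall, its front 0.675 m ahead of the robot (x), from y = 0.02 to 0.20 m: keep the arm and what it carries in front of it.
- tape_dish: Fixed white plastic dish, blue liner, round, 72 mm inside diameter; its floor is 3 mm above the worktop and a 5 mm wide white lip round it rises to 6 mm above the worktop, so set things down with the fingertips above the lip. Origin: centre of its underside on the worktop, z up. Made for the tape roll.
- timer_dish: Fixed white plastic dish, red liner, square, 84 x 84 mm inside; its floor is 3 mm above the worktop and a 5 mm wide white lip round it rises to 6 mm above the worktop, so set things down with the fingertips above the lip. Origin: centre of its underside on the worktop, z up. Made for the timer; x and y along its sides.
- column_dish: Fixed white plastic dish, yellow liner, long and narrow, 65 mm (its x) by 220 mm (its y) inside; its floor is 3 mm above the worktop and a 5 mm wide white lip round it rises to 6 mm above the worktop, so set things down with the fingertips above the lip. Origin: centre of its underside on the worktop, z up. Made for the long carton.
- film_dish: Fixed white plastic dish, green liner, broad oblong, 85 mm (its x) by 150 mm (its y) inside; its floor is 3 mm above the worktop and a 5 mm wide white lip round it rises to 6 mm above the worktop, so set things down with the fingertips above the lip. Origin: centre of its underside on the worktop, z up. Made for the big carton.
- brown_bottle: Bystander, loose: amber bottle with black cap, 45 mm diameter, 95 mm high, standing among the things. Origin: centre of its underside.
- small_bottle: Bystander, loose: small amber bottle with white cap, 38 mm diameter, 82 mm high, beside the other bottle. Origin: centre of its underside.

How it is judged:
By the outcome, as a careful person would: the job done as asked, in the order asked, and still so for the second after the job is handed in, with the robot touching nothing.
It also fails if it takes over 136 s, if anything falls off the work surface, if the arm or the gripper's body presses on something with over 40 N, if the wrist force passes 120 N, or if a joint passes its speed limit or range.

## Working session

There is one attempt and no reset: what is moved stays moved. The work goes in short steps, Python scripts to look and compute and a tool call to move; the robot and the scene stay as the last step left them, time stands still between calls to the robot, and variables do not carry over. Pictures are saved under pics/ and viewed, at most 14 in all, crops included, and the job is handed in when it is done.

Besides the shell and the picture viewer there is one more tool, called after "Emit:" as a command line: name --pt "numbers of a row" for each row, then --argument value for the rest. servo_tool: Moves the arm, as the interface text tells. Its arguments: {"type":"object","properties":{"deltas":{"type":"array","items":{"type":"array","items":{"type":"number"}}},"squeeze":{"type":"number"}},"required":["deltas"]}

```bash
mkdir -p pics; ls
cat > h.py <<'E'
import numpy as np, cv2
from scipy.spatial.transform import Rotation as R
from station import arm
def rot(o):
    o=np.array(o,float)
    return o if o.shape==(3,3) else (R.from_quat(o).as_matrix() if o.size==4 else R.from_euler('xyz',o).as_matrix())
def world(f,p): return np.array(f["position"])+rot(f["orientation"])@np.array(p)
def pix2w(f,uv,z):
    d=rot(f["orientation"])@np.linalg.inv(f["K"])@np.array([uv[0],uv[1],1.]); c=np.array(f["position"]); return c+d*(z-c[2])/d[2]
def save(f,n): cv2.imwrite(f"pics/{n}.png",f["color"][...,::-1])
E
python3 - <<'E'
from h import *
import json
print(arm.get_state())
for n in ("scene","top"):
    f=arm.grab_frame(n); save(f,n+"0"); print(n,f["position"],f["orientation"],f["K"][0])
    for q in "tape lab_timer column_carton film_carton tape_dish timer_dish column_dish film_dish brown_bottle small_bottle".split():
        r=arm.recognise(q,f); print(q,[(np.round(world(f,x["at"]),3).tolist(),round(x["conf"],2)) for x in r[:2]])
E
```

```text
pics
{'t': 0.0, 'q': array([-8.40891360e-01,  3.59391855e-01,  1.10485479e-02, -3.65689236e-04,
       -1.22409398e+00, -2.88116893e-01]), 'qd': array([ 0.00109484, -0.00164018,  0.00059357, -0.00082213, -0.00066528,
       -0.00129767]), 'joint_efforts': array([ 6.81620240e-04, -5.82713270e+01,  2.93075609e+01,  6.99726373e+00,
        7.39057374e-03, -2.01829639e-04]), 'eef_pos': array([ 0.28837736, -0.60974864,  0.22561219]), 'ee_rot': array([ 3.13992165e+00, -1.36721229e-04, -2.69992901e+00]), 'force': array([-0.06110547, -0.45033332,  0.69958172]), 'moment': array([ 0.01354438, -0.02057065, -0.02493282]), 'gripper_force': 0.0, 'width': 0.08776226448427267}
scene [-0.35939057 -0.70510377  0.78924175] [-2.09805025 -0.00840468 -0.88135763] [466.27873127   0.         322.78711105]
tape [([0.585, -0.118, 0.122], 0.68)]
lab_timer [([0.559, -0.127, 0.106], 0.74)]
column_carton [([0.567, -0.127, 0.085], 0.75)]
film_carton [([0.533, -0.118, 0.046], 0.97)]
tape_dish [([0.588, 0.321, 0.001], 0.81)]
timer_dish [([0.43, -0.288, -0.002], 0.78)]
column_dish [([0.43, 0.271, 0.002], 0.79)]
film_dish [([0.43, 0.006, -0.001], 0.9)]
brown_bottle []
small_bottle [([0.596, -0.313, 0.05], 0.96), ([0.589, 0.32, 0.004], 0.53)]
top [0.28007692 0.01604199 1.38929281] [-2.96818509 -0.00724792 -1.54170633] [569.38741576   0.         321.11917962]
tape [([0.592, -0.358, 0.067], 0.6), ([0.586, -0.111, 0.133], 0.58)]
lab_timer [([0.58, -0.106, 0.114], 0.83)]
column_carton [([0.588, -0.067, 0.091], 0.63), ([0.544, -0.093, 0.07], 0.58)]
film_carton [([0.544, -0.092, 0.068], 0.66)]
tape_dish [([0.583, 0.325, 0.003], 0.83)]
timer_dish [([0.438, -0.286, 0.005], 0.97), ([0.585, -0.109, 0.134], 0.64)]
column_dish [([0.423, 0.306, 0.002], 0.97), ([0.427, 0.013, 0.0], 0.42)]
film_dish [([0.425, 0.013, 0.001], 0.74)]
brown_bottle [([0.594, -0.358, 0.065], 0.85), ([0.427, 0.016, 0.001], 0.52)]
small_bottle [([0.597, -0.298, 0.062], 0.57)]
```

View pics/scene0.png

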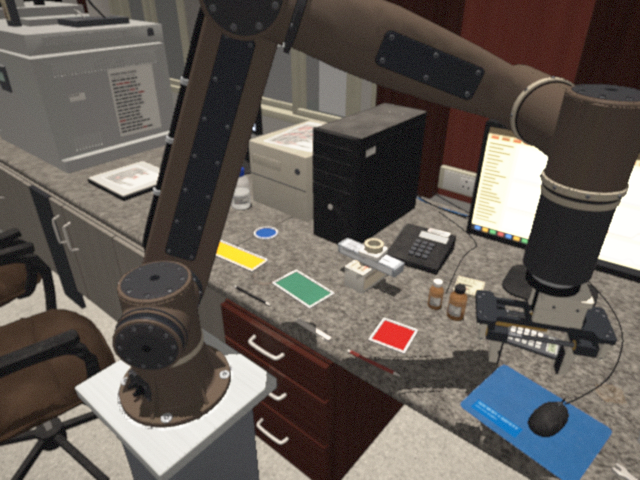

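View pics/top0.png

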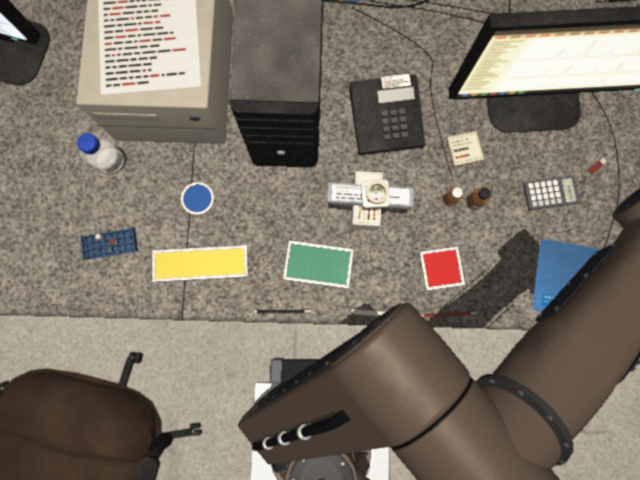

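The scene shows the pile left of the phone. In the top view the tape is at about (376,191), the timer under it, the long carton spans u 328–413, and the big carton spans v 172–227. The dishes are blue (197,198), yellow (199,263), green (318,264) and red (442,268), and the bottles are at (453,196) and (479,198). Next I'll fit the dishes and zoom in on the pile.

Run:
```python
from h import *
f=arm.grab_frame("top"); c=f["color"]; hsv=cv2.cvtColor(c,cv2.COLOR_RGB2HSV)
seeds=dict(tape=(197,198),column=(199,263),film=(318,264),timer=(442,268))
for n,(u,v) in seeds.items():
    h=int(hsv[v,u,0]); d=np.abs(hsv[...,0].astype(int)-h); d=np.minimum(d,180-d)
    m=((d<12)&(hsv[...,1]>100)).astype(np.uint8); _,l=cv2.connectedComponents(m)
    ys,xs=np.nonzero(l==l[v,u])
    P=np.array([pix2w(f,(x,y),.003)[:2] for x,y in zip(xs,ys)],np.float32)
    r=cv2.minAreaRect(P*1000); print(n,P.mean(0).round(4),[np.round(x,1) for x in r])
x0,y0=315,155
save({"color":cv2.resize(c[y0:y0+85,x0:x0+110],None,fx=7,fy=7,interpolation=cv2.INTER_CUBIC)},"pile0")
```

```text
tape [0.5877 0.3243] [array([588.7, 324.2]), array([63.8, 64.9]), np.float64(1.8)]
column [0.425  0.3081] [array([425.2, 307.4]), array([ 61.7, 216.6]), np.float64(4.9)]
film [0.5067 0.0155] [array([533.9,  11.2]), array([1204. , 1698.2]), np.float64(1.9)]
timer [ 0.4309 -0.2849] [array([ 431. , -284.9]), array([80.1, 81.3]), np.float64(9.9)]
```

View pics/pile0.png

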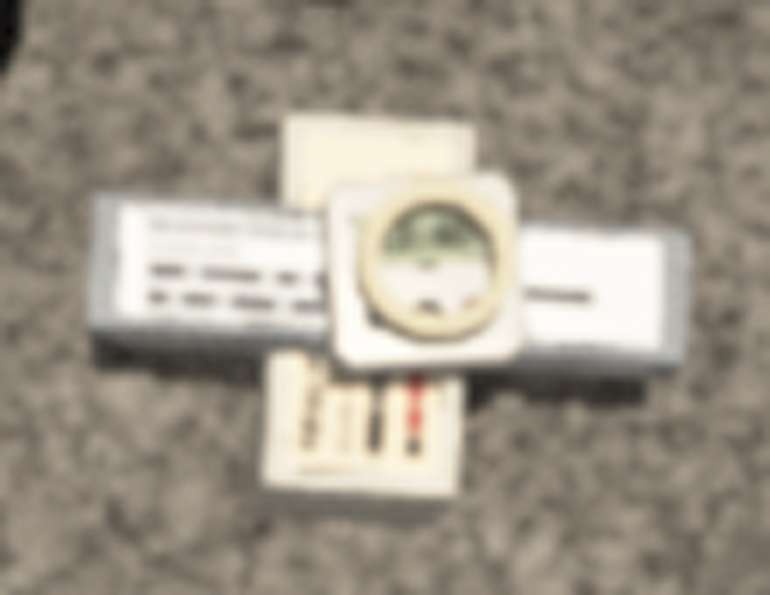

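The crop shows the tape centred at about (432,260) in the crop and the timer with corners (330,183), (515,175), (522,360), (340,368). The long carton's back edge runs (95,195)–(690,232). The big carton's top has corners (283,113), (475,125), (458,495), (263,487).

Run:
```python
from h import *
f=arm.grab_frame("top"); c=f["color"]
w=lambda u,v,z: pix2w(f,((u+.5)/7-.5+315,(v+.5)/7-.5+155),z)[:2]
def quad(n,pts,z):
    P=np.array([w(*p,z) for p in pts]); e=P-np.roll(P,-1,0)
    print(n,P.mean(0).round(4),"edges",np.linalg.norm(e,axis=1).round(3),"ang",np.degrees(np.arctan2(e[:,1],e[:,0])).round(1))
print("tape",w(432,260,.130))
quad("timer",[(330,183),(515,175),(522,360),(340,368)],.111)
quad("column",[(95,195),(690,232),(685,348),(90,328)],.093)
quad("film",[(283,113),(475,125),(458,495),(263,487)],.065)
r,g,b=[c[...,i].astype(int) for i in range(3)]
m=((g>r+25)&(g>b+5)).astype(np.uint8); _,l=cv2.connectedComponents(m); ys,xs=np.nonzero(l==l[264,318])
P=np.array([pix2w(f,(x,y),.003)[:2] for x,y in zip(xs,ys)],np.float32)
print("filmdish",P.mean(0),cv2.minAreaRect(P*1000))
```

```text
tape [ 0.58622269 -0.10956169]
timer [ 0.587  -0.1098] edges [0.061 0.063 0.06  0.063] ang [  94.3    2.6  -85.7 -176. ]
column [ 0.5894 -0.0993] edges [0.199 0.04  0.198 0.046] ang [ 88.1  -2.3 -90.2 179.5]
film [ 0.5862 -0.095 ] edges [0.066 0.129 0.066 0.131] ang [ 88.1  -1.9 -90.6 178.1]
filmdish [0.43181014 0.01784023] ((432.0220642089844, 17.81488800048828), (145.90748596191406, 80.85413360595703), 83.73699951171875)
```

Emit:
servo_tool --pt "-1 0 0 0 0 0 6.3" --pt "-1 0 0 0 0 0 6.3" --pt "-1 0 0 0 0 0 6.3" --pt "-1 0 0 0 0 0 6.4" --pt "-1 -18 31 -2 0 0 0" --pt "-1 -18 31 -2 0 0 0" --pt "-1 -18 31 -2 0 0 0" --pt "-1 -18 31 -2 0 0 0" --pt "-1 -18 31 -2 0 0 0" --pt "-1 -18 31 -2 0 0 0" --pt "-1 -18 31 -2 0 0 0" --pt "-1 -18 31 -2 0 0 0" --pt "-1 -18 31 -2 0 0 0" --pt "-1 -18 31 -2 0 0 0" --pt "-1 -18 31 -2 0 0 0" --pt "-1 -18 31 -2 0 0 0" --pt "-1 -18 31 -2 0 0 0" --pt "-1 -18 31 -2 0 0 0" --pt "-1 -18 31 -2 0 0 0" --pt "-1 -18 31 -2 0 0 0"

```text
t: 2.87
eef_pos: [0.5771, -0.1124, 0.259]
ee_rot: [3.142, 0.001, -3.141]
force: [0.8, -0.7, 0.2]
width: 0.0874
gripper_force: 0.0
```

Run:
```python
from h import *
s=arm.get_state(); print(s["t"],s["eef_pos"],np.degrees(s["ee_rot"]),s["q"])
f=arm.grab_frame("wrist"); save(f,"w1"); print(f["position"],f["orientation"],f["K"])
for q in ("tape","lab_timer","column_carton","film_carton"):
    for x in arm.recognise(q,f)[:1]: print(q,world(f,x["at"]).round(4),x["conf"])
```

```text
2.8667 [ 0.57711911 -0.11237594  0.25904564] [ 1.79996818e+02  3.94160049e-02 -1.79977109e+02] [ 1.40010704e-01  1.96513485e-01 -1.36945354e-01  4.31134870e-05
 -1.23664851e+00 -1.71042162e+00]
[ 0.51087493 -0.11113514  0.41653652] [2.88850953e+00 5.80334607e-04 1.57175040e+00] [[344.5518458    0.         310.06115216]
 [  0.         344.5518458  237.81457744]
 [  0.           0.           1.        ]]
tape [ 0.5902 -0.111   0.1327] 0.63
lab_timer [ 0.5834 -0.1064  0.1116] 0.83
column_carton [ 0.5912 -0.0635  0.0931] 0.59
film_carton [ 0.555  -0.0883  0.0664] 0.61
```

View pics/w1.png

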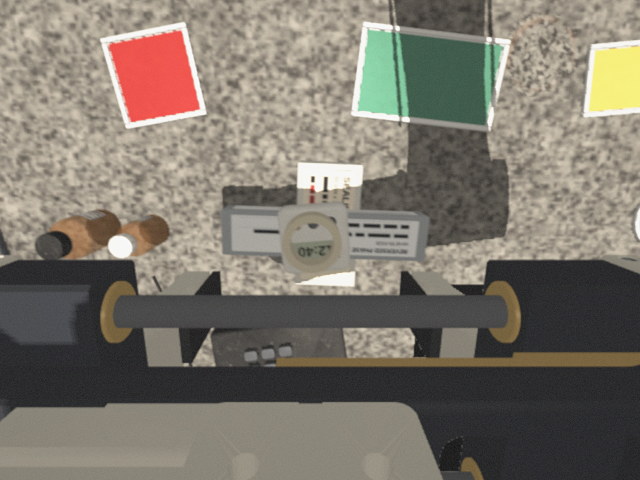

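The wrist view shows the tape ring centred at about (316,243) on the timer, which spans (279,206) to (349,270). The long carton runs u 222–428 and nothing stands between the fingers and the tape.

Run:
```python
from h import *
f=arm.grab_frame("wrist")
for n,u,v,z in [("tape",316,243,.13),("timer",314,239,.111),("colL",222,232,.093),("colR",427,237,.093),("red",153.5,76,.006),("green",431,76.5,.006)]: print(n,pix2w(f,(u,v),z).round(4))
```

```text
tape [ 0.5885 -0.1077  0.13  ]
timer [ 0.5899 -0.1092  0.111 ]
colL [ 0.5878 -0.1977  0.093 ]
colR [5.924e-01 3.000e-04 9.300e-02]
red [ 0.4329 -0.2848  0.006 ]
green [0.433  0.0195 0.006 ]
```

Emit:
servo_tool --pt "-1 -5 2 20 0 0 0" --pt "-1 -5 1.5 25 0 0 0" --pt "-1 0 0 25 0 0 0" --pt "-1 0 0 25 0 0 0" --pt "-1 0 0 20 0 0 0" --pt "-1 0 0 15 0 0 0" --pt "-1 0 0 8 0 0 0" --pt "-1 0 0 4 0 0 0" --pt "-1 0 0 0 0 0 0" --pt "-1 0 0 0 0 0 0"

```text
t: 4.0
eef_pos: [0.5869, -0.1111, 0.1175]
ee_rot: [-3.141, 0.001, 3.141]
force: [1.6, 0.1, 1.0]
width: 0.0878
gripper_force: 0.0
```

Emit:
servo_tool --pt "0.2 0 0 0 0 0 0" --pt "0.3 0 0 0 0 0 0" --pt "0.4 0 0 0 0 0 0" --pt "0.5 0 0 0 0 0 0" --pt "0.6 0 0 0 0 0 0" --pt "0.8 0 0 0 0 0 0" --pt "1 0 0 0 0 0 0" --pt "1 0 0 0 0 0 0" --pt "1 0 0 0 0 0 0" --squeeze 12

```text
t: 4.75
eef_pos: [0.5865, -0.1106, 0.1167]
ee_rot: [-3.142, 0.0, -3.141]
force: [0.0, -0.1, 1.7]
width: 0.0514
gripper_force: 12.0
```

Emit:
servo_tool --pt "1 0 0 -8 0 0 0" --pt "1 0 0 -16 0 0 0" --pt "1 0 0 -24 0 0 0" --pt "1 10 10 -20 0 0 0" --pt "1 20 20 0 0 0 0" --pt "1 20 30 0 0 0 0" --pt "1 20 35 0 0 0 0" --pt "1 20 35 0 0 0 0" --pt "1 0 35 0 0 0 0" --pt "1 0 35 0 0 0 0" --pt "1 0 35 0 0 0 0" --pt "1 0 35 0 0 0 0" --pt "1 0 35 0 0 0 0" --pt "1 0 35 0 0 0 0" --pt "1 -20 35 0 0 0 0" --pt "1 -20 30 0 0 0 0" --pt "1 -20 20 0 0 0 0" --pt "1 -20 10 0 0 0 0" --pt "1 -10 0 0 0 0 0" --pt "1 0 0 0 0 0 0"

```text
t: 6.42
eef_pos: [0.5877, 0.3247, 0.1837]
ee_rot: [-3.141, -0.001, -3.142]
force: [0.3, -0.3, -0.9]
width: 0.0514
gripper_force: 12.0
```

Run:
```python
from h import *
s=arm.get_state(); print(s["t"],s["eef_pos"],np.degrees(s["ee_rot"]),s["width"])
f=arm.grab_frame("wrist"); save(f,"w2")
for q in ("tape","tape_dish"):
    for x in arm.recognise(q,f)[:1]: print(q,world(f,x["at"]).round(4),x["conf"])
```

```text
6.4167 [0.58769294 0.32470646 0.18365872] [-1.79940169e+02 -3.99411824e-02 -1.79995283e+02] 0.051439614899452146
tape [0.5776 0.3263 0.1995] 0.85
tape_dish [0.5904 0.3293 0.0038] 0.79
```

View pics/w2.png

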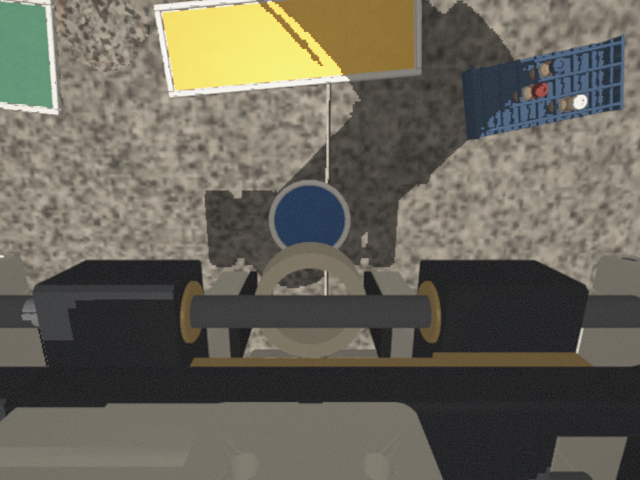

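The tape is held level and centred in the fingers, with the blue dish at (310,219), directly below. I'll lower it.

Emit:
servo_tool --pt "1 0 0 20 0 0 0" --pt "1 0 0 30 0 0 0" --pt "1 0 0 35 0 0 0" --pt "1 0 0 35 0 0 0" --pt "1 0 0 25 0 0 0" --pt "1 0 0 15 0 0 0" --pt "1 0 0 7 0 0 0" --pt "1 0 0 4 0 0 0" --pt "1 0 0 2 0 0 0" --pt "1 0 0 0.5 0 0 0" --pt "1 0 0 0 0 0 0" --pt "1 0 0 0 0 0 0"

```text
t: 7.57
eef_pos: [0.5869, 0.3249, 0.0124]
ee_rot: [3.14, 0.001, -3.141]
force: [-0.3, 0.8, -1.1]
width: 0.0517
gripper_force: 12.0
```

Emit:
servo_tool --pt "1 0 0 1 0 0 0" --pt "1 0 0 1 0 0 0" --pt "1 0 0 0.5 0 0 0" --pt "1 0 0 0 0 0 0" --pt "1 0 0 0 0 0 0"

```text
t: 7.98
eef_pos: [0.5864, 0.3245, 0.0088]
ee_rot: [3.142, 0.0, -3.141]
force: [0.0, 0.1, 1.0]
width: 0.0518
gripper_force: 12.0
```

Emit:
servo_tool --pt "0.1 0 0 0 0 0 0" --pt "0 0 0 0 0 0 0" --pt "-0.3 0 0 0 0 0 0" --pt "-0.6 0 0 0 0 0 0" --pt "-1 0 0 0 0 0 0" --pt "-1 0 0 0 0 0 0" --pt "-1 0 0 -10 0 0 0" --pt "-1 0 0 -20 0 0 0" --pt "-1 0 0 -30 0 0 0" --pt "-1 0 0 -40 0 0 0" --pt "-1 0 0 -40 0 0 0" --pt "-1 0 0 -40 0 0 0" --pt "-1 0 0 -30 0 0 0" --pt "-1 0 0 0 0 0 0"

```text
t: 9.15
eef_pos: [0.5893, 0.326, 0.2281]
ee_rot: [3.135, 0.01, -3.14]
force: [1.1, 0.3, 0.8]
width: 0.0874
gripper_force: 0.0
```

Emit:
servo_tool --pt "-1 10 -10 0 0 0 0" --pt "-1 20 -20 0 0 0 0" --pt "-1 20 -30 0 0 0 0" --pt "-1 20 -35 0 0 0 0" --pt "-1 20 -35 0 0 0 0" --pt "-1 0 -35 0 0 0 0" --pt "-1 0 -35 0 0 0 0" --pt "-1 0 -35 0 0 0 0" --pt "-1 0 -35 0 0 0 0" --pt "-1 0 -35 0 0 0 0" --pt "-1 0 -35 0 0 0 0" --pt "-1 0 -35 0 0 0 0" --pt "-1 -20 -30 0 0 0 0" --pt "-1 -20 -20 0 0 0 0" --pt "-1 -20 -9 0 0 0 0" --pt "-1 -20 0 0 0 0 0" --pt "-1 -10 0 0 0 0 0" --pt "-1 0 0 0 0 0 0"

```text
t: 10.65
eef_pos: [0.5878, -0.1099, 0.2183]
ee_rot: [-3.141, -0.0, 3.141]
force: [0.1, 0.9, -0.4]
width: 0.0877
gripper_force: 0.0
```

Run:
```python
from h import *
s=arm.get_state(); print(s["t"],s["eef_pos"],np.degrees(s["ee_rot"]),s["width"])
g=arm.grab_frame("top")
for x in arm.recognise("tape",g)[:2]: print("tape",world(g,x["at"]).round(4),x["conf"])
f=arm.grab_frame("wrist")
a=cv2.resize(f["color"][180:290,210:440],None,fx=3,fy=3,interpolation=cv2.INTER_CUBIC)
b=cv2.resize(g["color"][170:225,165:230],None,fx=4,fy=4,interpolation=cv2.INTER_CUBIC)
o=np.zeros((560,690,3),np.uint8); o[:330]=a; o[335:555,:260]=b; save({"color":o},"w3")
```

```text
10.65 [ 0.58780592 -0.10988488  0.21832473] [-1.79985269e+02 -1.58812684e-02  1.79979701e+02] 0.08774024956484987
tape [0.5844 0.3256 0.0238] 0.82
```

View pics/w3.png

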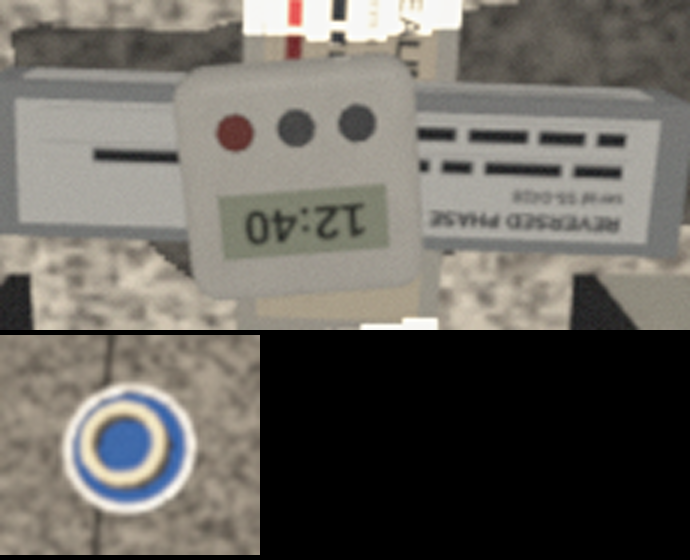

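The tape lies flat inside the blue dish. The timer's corners in the crop are about (178,75), (412,57), (422,280) and (197,298), which puts it about 4° off square.

Run:
```python
from h import *
f=arm.grab_frame("wrist")
P=np.array([pix2w(f,((u+.5)/3-.5+210,(v+.5)/3-.5+180),.111)[:2] for u,v in [(178,75),(412,57),(422,280),(197,298)]])
e=np.roll(P,-1,0)-P; print(P.mean(0),np.degrees(np.arctan2(e[:,1],e[:,0])),np.linalg.norm(e,axis=1))
# column carton long edges in the crop
for a,b in [((15,98),(660,120)),((0,232),(680,255))]:
    p=[pix2w(f,(u/3+210,v/3+180),.093)[:2] for u,v in (a,b)]; d=p[1]-p[0]; print(p,np.degrees(np.arctan2(d[1],d[0])))
```

```text
[ 0.58963778 -0.10784682] [  94.48951161    4.14899253  -85.06520863 -176.79735497] [0.06056469 0.06103775 0.06158566 0.0615308 ]
[array([ 0.57103665, -0.18736255]), array([ 0.57704834, -0.00767201])] 88.08383727120666
[array([ 0.61005184, -0.19431162]), array([0.61676616, 0.00159464])] 88.03706456072469
```

Emit:
servo_tool --pt "-1 -1 1 15 0 0 -4.2" --pt "-1 0 0 25 0 0 0" --pt "-1 0 0 25 0 0 0" --pt "-1 0 0 25 0 0 0" --pt "-1 0 0 16 0 0 0" --pt "-1 0 0 8 0 0 0" --pt "-1 0 0 4 0 0 0" --pt "-1 0 0 2 0 0 0" --pt "-1 0 0 0 0 0 0" --pt "-1 0 0 0 0 0 0" --pt "-1 0 0 0 0 0 0"

```text
t: 11.77
eef_pos: [0.5881, -0.1086, 0.0997]
ee_rot: [-3.142, 0.002, -3.068]
force: [0.1, 0.8, 0.8]
width: 0.0877
gripper_force: 0.0
```

Emit:
servo_tool --pt "-0.2 0 0 0 0 0 0" --pt "0 0 0 0 0 0 0" --pt "0.2 0 0 0 0 0 0" --pt "0.4 0 0 0 0 0 0" --pt "0.6 0 0 0 0 0 0" --pt "0.8 0 0 0 0 0 0" --pt "1 0 0 0 0 0 0" --pt "1 0 0 0 0 0 0" --pt "1 0 0 0 0 0 0" --squeeze 14

```text
t: 12.52
eef_pos: [0.5875, -0.1086, 0.0987]
ee_rot: [-3.142, 0.0, -3.068]
force: [-0.9, -0.0, 1.3]
width: 0.0643
gripper_force: 14.0
```

Emit:
servo_tool --pt "1 0 0 -5 0 0 0" --pt "1 0 0 -15 0 0 0" --pt "1 0 0 -25 0 0 0" --pt "1 0 0 -25 0 0 0" --pt "1 10 -10 0 0 0 0" --pt "1 20 -20 0 0 0 0" --pt "1 26 -25 0 0 0 0" --pt "1 28 -27 0 0 0 0" --pt "1 28 -27 0 0 0 0" --pt "1 26 -25 0 0 0 0" --pt "1 20 -20 0 0 0 0" --pt "1 10 -10 0 0 0 0" --pt "1 0 0 0 0 0 -5.7" --pt "1 0 0 0 0 0 0" --pt "1 0 0 0 0 0 0"

```text
t: 13.77
eef_pos: [0.4319, -0.2846, 0.1687]
ee_rot: [-3.142, 0.0, -2.971]
force: [-0.9, -0.2, -1.2]
width: 0.0637
gripper_force: 14.0
```

Run:
```python
from h import *
s=arm.get_state(); print(s["t"],s["eef_pos"],np.degrees(s["ee_rot"]),s["width"])
f=arm.grab_frame("wrist"); save(f,"w4")
for q in ("lab_timer","timer_dish"):
    for x in arm.recognise(q,f)[:1]: print(q,world(f,x["at"]).round(4),x["conf"])
hsv=cv2.cvtColor(f["color"],cv2.COLOR_RGB2HSV); m=(((hsv[...,0]<8)|(hsv[...,0]>172))&(hsv[...,1]>180)).astype(np.uint8)
n,l,st,_=cv2.connectedComponentsWithStats(m); i=1+np.argmax(st[1:,4]); ys,xs=np.nonzero(l==i)
P=np.array([pix2w(f,(x,y),.003)[:2] for x,y in zip(xs,ys)],np.float32)*1000
print(cv2.minAreaRect(P))
```

```text
13.7667 [ 0.43190344 -0.28463938  0.16871251] [-1.79996575e+02  2.58233268e-02 -1.70251600e+02] 0.06367499024437606
timer_dish [ 4.137e-01 -2.896e-01  4.000e-04] 0.57
((410.6565246582031, -324.92572021484375), (0.936187744140625, 0.0), 99.7819595336914)
```

View pics/w4.png

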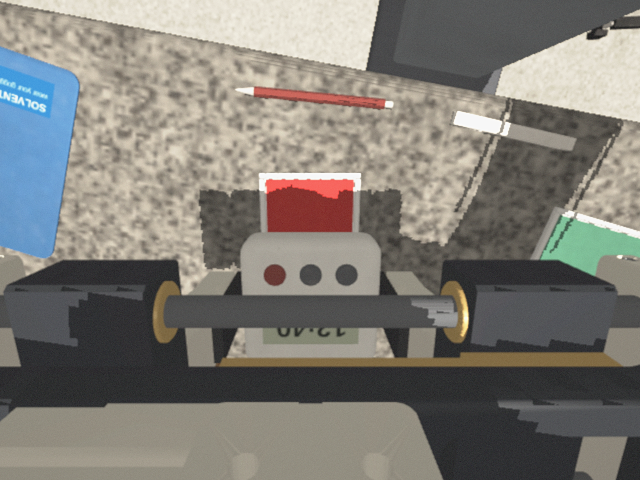

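The timer is held level over the red dish: both are centred on u≈310 and parallel. I'll lower it.

Emit:
servo_tool --pt "1 0 0 15 0 0 0" --pt "1 0 0 30 0 0 0" --pt "1 0 0 35 0 0 0" --pt "1 0 0 30 0 0 0" --pt "1 0 0 22 0 0 0" --pt "1 0 0 13 0 0 0" --pt "1 0 0 7 0 0 0" --pt "1 0 0 3 0 0 0" --pt "1 0 0 2 0 0 0" --pt "1 0 0 1 0 0 0" --pt "1 0 0 1 0 0 0" --pt "1 0 0 0.5 0 0 0" --pt "1 0 0 0 0 0 0" --pt "1 0 0 0 0 0 0" --pt "1 0 0 0 0 0 0"

```text
t: 15.17
eef_pos: [0.4322, -0.2846, 0.0094]
ee_rot: [-3.141, 0.001, -2.969]
force: [0.4, -0.2, -0.3]
width: 0.0638
gripper_force: 14.0
```

Emit:
servo_tool --pt "1 0 0 0.4 0 0 0" --pt "0 0 0 0 0 0 0" --pt "-0.2 0 0 0 0 0 0" --pt "-0.4 0 0 0 0 0 0" --pt "-0.6 0 0 0 0 0 0" --pt "-0.8 0 0 0 0 0 0" --pt "-1 0 0 0 0 0 0" --pt "-1 0 0 0 0 0 0" --pt "-1 0 0 -10 0 0 0" --pt "-1 0 0 -20 0 0 0" --pt "-1 0 0 -30 0 0 0" --pt "-1 0 0 -40 0 0 0" --pt "-1 0 0 -40 0 0 0" --pt "-1 0 0 -40 0 0 0" --pt "-1 0 0 -30 0 0 0" --pt "-1 0 0 0 0 0 0"

```text
t: 16.5
eef_pos: [0.4348, -0.286, 0.2268]
ee_rot: [-3.135, 0.01, -2.967]
force: [1.7, -0.6, 0.0]
width: 0.0877
gripper_force: 0.0
```

Emit:
servo_tool --pt "-1 -10 9 0 0 0 0" --pt "-1 -22 18 0 0 0 0" --pt "-1 -30 25 0 0 0 0" --pt "-1 -31 26.5 0 0 0 0" --pt "-1 -31 26.5 0 0 0 0" --pt "-1 -30 25 0 0 0 0" --pt "-1 -22 18 0 0 0 0" --pt "-1 -10 9 0 0 0 0" --pt "-1 0 0 0 0 0 -7.1" --pt "-1 0 0 0 0 0 -7.1" --pt "-1 0 0 0 0 0 -7.1" --pt "-1 0 0 0 0 0 -7.1" --pt "-1 0 0 0 0 0 -7.1" --pt "-1 0 0 0 0 0 -7.1" --pt "-1 0 0 0 0 0 -7.1" --pt "-1 0 0 0 0 0 -7.1" --pt "-1 0 0 0 0 0 -7.1" --pt "-1 0 0 0 0 0 -7.1" --pt "-1 0 0 0 0 0 -7.1" --pt "-1 0 0 0 0 0 0"

```text
t: 18.17
eef_pos: [0.5876, -0.0978, 0.2184]
ee_rot: [3.141, -0.0, -1.6]
force: [-0.4, 0.6, -0.6]
width: 0.0877
gripper_force: 0.0
```

Run:
```python
from h import *
s=arm.get_state(); print(s["t"],s["eef_pos"],np.degrees(s["ee_rot"]),s["width"])
g=arm.grab_frame("top")
f=arm.grab_frame("wrist")
b=cv2.resize(g["color"][240:295,410:475],None,fx=2,fy=2,interpolation=cv2.INTER_CUBIC)
o=f["color"].copy(); o[370:480,510:640]=b; save({"color":o},"w5"); np.savez("w5",**{k:f[k] for k in("position","orientation","K")})
```

```text
18.1667 [ 0.58756238 -0.09782993  0.2184097 ] [ 1.79941270e+02 -4.71753283e-03 -9.16710635e+01] 0.08770707797166193
```

View pics/w5.png

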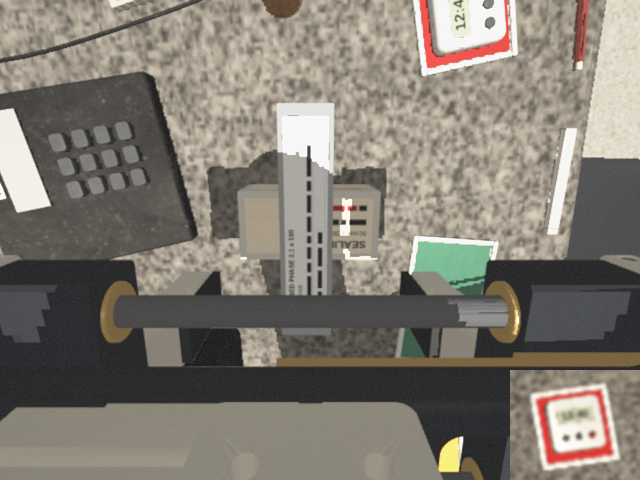

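The timer sits squarely inside the red dish. The long carton is parallel to the tool, with edges at u 277–334, about 3 mm to the left (+x). I'll correct that and go down.

Emit:
servo_tool --pt "-1 0 -2.5 15 0 0 0" --pt "-1 0 0 25 0 0 0" --pt "-1 0 0 30 0 0 0" --pt "-1 0 0 30 0 0 0" --pt "-1 0 0 24 0 0 0" --pt "-1 0 0 13 0 0 0" --pt "-1 0 0 7 0 0 0" --pt "-1 0 0 3 0 0 0" --pt "-1 0 0 0 0 0 0" --pt "-1 0 0 0 0 0 0" --pt "-1 0 0 0 0 0 0"

```text
t: 19.18
eef_pos: [0.5915, -0.0979, 0.0729]
ee_rot: [-3.14, 0.0, -1.606]
force: [-0.7, 0.8, -0.2]
width: 0.0875
gripper_force: 0.0
```

Emit:
servo_tool --pt "0 0 0 0 0 0 0" --pt "0.2 0 0 0 0 0 0" --pt "0.4 0 0 0 0 0 0" --pt "0.6 0 0 0 0 0 0" --pt "0.8 0 0 0 0 0 0" --pt "1 0 0 0 0 0 0" --pt "1 0 0 0 0 0 0" --pt "1 0 0 0 0 0 0" --pt "1 0 0 0 0 0 0" --pt "1 0 0 0 0 0 0" --squeeze 25

```text
t: 20.02
eef_pos: [0.5906, -0.0979, 0.0716]
ee_rot: [3.142, -0.0, -1.605]
force: [0.5, 0.3, 0.8]
width: 0.045
gripper_force: 25.0
```

Emit:
servo_tool --pt "1 0 0 -3 0 0 0" --pt "1 0 0 -7 0 0 0" --pt "1 0 0 -15 0 0 0" --pt "1 0 0 -25 0 0 0" --pt "1 0 0 -25 0 0 0" --pt "1 0 0 -15 0 0 0" --pt "1 0 10 0 0 0 0" --pt "1 0 20 0 0 0 0" --pt "1 0 30 0 0 0 0" --pt "1 0 35 0 0 0 0" --pt "1 0 35 0 0 0 0" --pt "1 0 29 0 0 0 0" --pt "1 -5 15 0 0 0 0" --pt "1 -10 5.5 0 0 0 0" --pt "1 -20 0 0 0 0 0" --pt "1 -30 0 0 0 0 0" --pt "1 -30 0 0 0 0 0" --pt "1 -30 0 0 0 0 0" --pt "1 -30 0 0 0 0 0"

```text
t: 21.6
eef_pos: [0.4159, 0.0643, 0.1619]
ee_rot: [-3.141, 0.0, -1.606]
force: [0.9, 0.9, -0.6]
width: 0.0447
gripper_force: 25.0
```

Emit:
servo_tool --pt "1 -30 0 0 0 0 0" --pt "1 -30 0 0 0 0 0" --pt "1 -30 0 0 0 0 0" --pt "1 -30 0 0 0 0 0" --pt "1 -30 0 0 0 0 0" --pt "1 -30 0 0 0 0 0" --pt "1 -30 0 0 0 0 0" --pt "1 -20 0 0 0 0 0" --pt "1 -14 0 0 0 0 0" --pt "1 0 0 0 0 0 -3.4" --pt "1 0 0 0 0 0 -3.5" --pt "1 0 0 0 0 0 0" --pt "1 0 0 0 0 0 0"

```text
t: 22.68
eef_pos: [0.4249, 0.3065, 0.1616]
ee_rot: [3.141, -0.0, -1.487]
force: [-0.4, -0.7, -1.0]
width: 0.0447
gripper_force: 25.0
```

Run:
```python
from h import *
s=arm.get_state(); print(s["t"],s["eef_pos"],np.degrees(s["ee_rot"]),s["width"],s["q"].round(2))
g=arm.grab_frame("top"); f=arm.grab_frame("wrist")
b=cv2.resize(g["color"][230:300,130:270],None,fx=1.5,fy=1.5,interpolation=cv2.INTER_CUBIC)
o=f["color"].copy(); o[375:480,430:640]=b; save({"color":o},"w6")
```

```text
22.6833 [0.42491672 0.30647096 0.1615848 ] [ 1.79977632e+02 -1.57924379e-02 -8.52125388e+01] 0.044692660109897996 [ 1.    0.17 -0.41 -0.   -1.   -0.92]
```

View pics/w6.png

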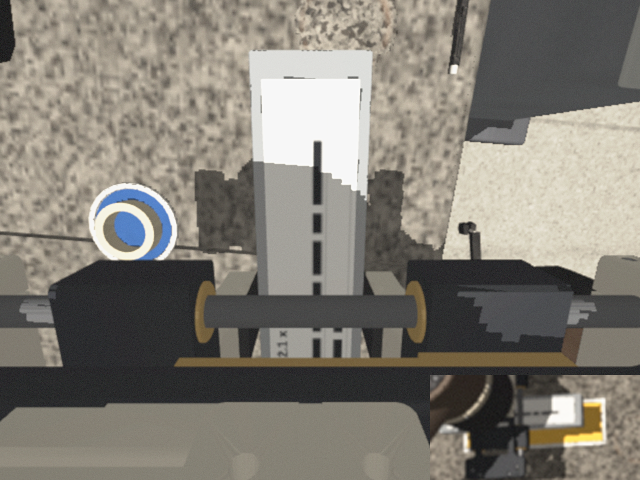

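The long carton hangs level and parallel in the fingers above the yellow dish. I'll lower it.

Emit:
servo_tool --pt "1 0 0 15 0 0 0" --pt "1 0 0 30 0 0 0" --pt "1 0 0 32 0 0 0" --pt "1 0 0 28 0 0 0" --pt "1 0 0 20 0 0 0" --pt "1 0 0 12 0 0 0" --pt "1 0 0 7 0 0 0" --pt "1 0 0 3 0 0 0" --pt "1 0 0 2 0 0 0" --pt "1 0 0 1 0 0 0" --pt "1 0 0 1 0 0 0" --pt "1 0 0 0.5 0 0 0" --pt "1 0 0 0 0 0 0" --pt "1 0 0 0 0 0 0" --pt "1 0 0 0 0 0 0"

```text
t: 24.03
eef_pos: [0.4252, 0.3072, 0.0105]
ee_rot: [-3.141, 0.0, -1.485]
force: [0.3, -1.0, 0.3]
width: 0.0449
gripper_force: 25.0
```

Emit:
servo_tool --pt "1 0 0 0.7 0 0 0" --pt "0.3 0 0 0 0 0 0" --pt "0.1 0 0 0 0 0 0" --pt "-0.2 0 0 0 0 0 0" --pt "-0.5 0 0 0 0 0 0" --pt "-0.8 0 0 0 0 0 0" --pt "-1 0 0 0 0 0 0" --pt "-1 0 0 0 0 0 0" --pt "-1 0 0 -10 0 0 0" --pt "-1 0 0 -20 0 0 0" --pt "-1 0 0 -30 0 0 0" --pt "-1 0 0 -40 0 0 0" --pt "-1 0 0 -40 0 0 0" --pt "-1 0 0 -40 0 0 0" --pt "-1 0 0 -30 0 0 0" --pt "-1 0 0 0 0 0 0"

```text
t: 25.37
eef_pos: [0.4275, 0.3092, 0.2277]
ee_rot: [-3.133, 0.008, -1.484]
force: [0.6, 0.6, -0.1]
width: 0.088
gripper_force: 0.0
```

Emit:
servo_tool --pt "-1 10 1 0 0 0 0" --pt "-1 20 2 0 0 0 0" --pt "-1 30 2.6 0 0 0 0" --pt "-1 35 3 0 0 0 0" --pt "-1 35 3 0 0 0 0" --pt "-1 35 3 0 0 0 0" --pt "-1 35 3 0 0 0 0" --pt "-1 35 3 0 0 0 0" --pt "-1 35 3 0 0 0 0" --pt "-1 35 3 0 0 0 0" --pt "-1 35 3 0 0 0 0" --pt "-1 30 2 0 0 0 0" --pt "-1 20 2 0 0 0 0" --pt "-1 10 0 0 0 0 0" --pt "-1 0 0 0 0 0 6.9" --pt "-1 0 0 0 0 0 6.9" --pt "-1 0 0 0 0 0 6.9" --pt "-1 0 0 0 0 0 6.9" --pt "-1 0 0 0 0 0 6.9" --pt "-1 0 0 0 0 0 6.9"

```text
t: 27.03
eef_pos: [0.424, -0.0953, 0.2186]
ee_rot: [3.14, -0.002, -2.214]
force: [1.0, -0.2, 0.7]
width: 0.0873
gripper_force: 0.0
```

Emit:
servo_tool --pt "-1 0 0 0 0 0 6.9" --pt "-1 0 0 0 0 0 6.9" --pt "-1 0 0 0 0 0 6.9" --pt "-1 0 0 0 0 0 6.9" --pt "-1 0 0 0 0 0 6.9" --pt "-1 0 0 0 0 0 6.9" --pt "-1 0 0 0 0 0 6.9" --pt "-1 0 0 0 0 0 6.6" --pt "-1 -10 1 0 0 0 0" --pt "-1 -20 1 0 0 0 0" --pt "-1 -30 1 0 0 0 0" --pt "-1 -35 1 0 0 0 0" --pt "-1 -35 0 0 0 0 0" --pt "-1 -20 0 0 0 0 0" --pt "-1 -10 0 0 0 0 0" --pt "-1 0 0 0 0 0 0"

```text
t: 28.37
eef_pos: [0.5867, -0.0949, 0.2176]
ee_rot: [-3.141, -0.003, 3.119]
force: [-0.3, -0.4, 0.6]
width: 0.0875
gripper_force: 0.0
```

Run:
```python
from h import *
s=arm.get_state(); print(s["t"],s["eef_pos"],np.degrees(s["ee_rot"]),s["width"],s["q"].round(2))
g=arm.grab_frame("top"); f=arm.grab_frame("wrist")
b=cv2.resize(g["color"][230:300,130:270],None,fx=1.5,fy=1.5,interpolation=cv2.INTER_CUBIC)
o=f["color"].copy(); o[375:480,430:640]=b; save({"color":o},"w7")
```

```text
28.3667 [ 0.58671805 -0.09489686  0.21764963] [-1.79961944e+02 -1.65468600e-01  1.78709156e+02] 0.08752685594652473 [ 0.17  0.23 -0.18  0.   -1.16 -1.76]
```

View pics/w7.png

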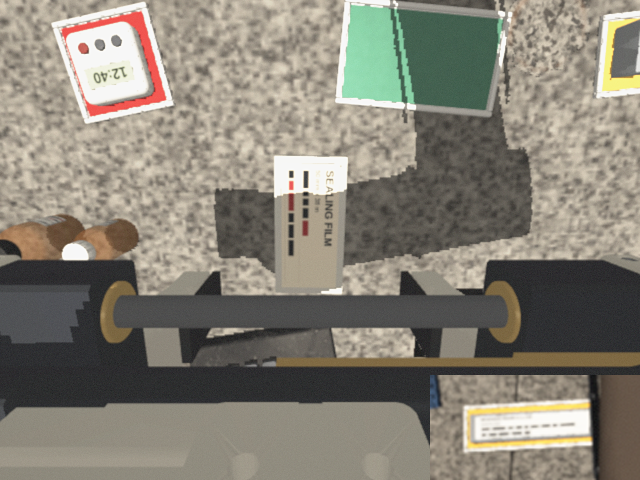

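The long carton lies inside the yellow dish. The big carton, u 275–347, is centred and parallel under the tool, so I'll descend and grip it.

Emit:
servo_tool --pt "-1 -2.5 0 15 0 0 0" --pt "-1 0 0 30 0 0 0" --pt "-1 0 0 30 0 0 0" --pt "-1 0 0 25 0 0 0" --pt "-1 0 0 25 0 0 0" --pt "-1 0 0 25 0 0 0" --pt "-1 0 0 20 0 0 0" --pt "-1 0 0 12 0 0 0" --pt "-1 0 0 7 0 0 0" --pt "-1 0 0 3 0 0 0" --pt "-1 0 0 0 0 0 0" --pt "-1 0 0 0 0 0 0"

```text
t: 29.47
eef_pos: [0.5887, -0.0943, 0.0285]
ee_rot: [3.141, 0.001, 3.118]
force: [0.9, 0.3, 1.0]
width: 0.0877
gripper_force: 0.0
```

Emit:
servo_tool --pt "-0.2 0 0 0 0 0 0" --pt "0 0 0 0 0 0 0" --pt "0.2 0 0 0 0 0 0" --pt "0.4 0 0 0 0 0 0" --pt "0.6 0 0 0 0 0 0" --pt "0.8 0 0 0 0 0 0" --pt "1 0 0 0 0 0 0" --pt "1 0 0 0 0 0 0" --pt "1 0 0 0 0 0 0" --squeeze 35

```text
t: 30.22
eef_pos: [0.5887, -0.0943, 0.028]
ee_rot: [-3.141, 0.001, 3.118]
force: [-1.1, -1.2, 5.4]
width: 0.0645
gripper_force: 34.9
```

Emit:
servo_tool --pt "1 0 0 -3 0 0 0" --pt "1 0 0 -7 0 0 0" --pt "1 0 0 -15 0 0 0" --pt "1 0 0 -20 0 0 0" --pt "1 0 0 -20 0 0 0" --pt "1 0 0 -15 0 0 0" --pt "1 0 0 0 0 0 0" --pt "1 0 0 0 0 0 0"

```text
t: 30.88
eef_pos: [0.5887, -0.0941, 0.1082]
ee_rot: [3.141, 0.002, 3.117]
force: [-0.3, 1.1, -2.0]
width: 0.0647
gripper_force: 34.9
```

Emit:
servo_tool --pt "1 10 0 -10 0 0 0" --pt "1 20 0 -10 0 0 0" --pt "1 25 5 0 0 0 0" --pt "1 25 14 0 0 0 0" --pt "1 25 20 0 0 0 0" --pt "1 25 25 0 0 0 0" --pt "1 19.5 25 0 0 0 0" --pt "1 10 20 0 0 0 0" --pt "1 0 0 0 0 0 -5" --pt "1 0 0 0 0 0 -6" --pt "1 0 0 0 0 0 -6" --pt "1 0 0 0 0 0 -6" --pt "1 0 0 0 0 0 -6" --pt "1 0 0 0 0 0 -6" --pt "1 0 0 0 0 0 -6"

```text
t: 32.13
eef_pos: [0.4306, 0.0183, 0.1263]
ee_rot: [3.141, -0.002, -2.445]
force: [0.4, 0.1, -3.1]
width: 0.0651
gripper_force: 34.9
```

Emit:
servo_tool --pt "1 0 0 0 0 0 -6" --pt "1 0 0 0 0 0 -6" --pt "1 0 0 0 0 0 -6" --pt "1 0 0 0 0 0 -6" --pt "1 0 0 0 0 0 -6" --pt "1 0 0 0 0 0 -6" --pt "1 0 0 0 0 0 -5" --pt "1 0 0 0 0 0 -3" --pt "1 0 0 0 0 0 0" --pt "1 0 0 0 0 0 0"

```text
t: 32.97
eef_pos: [0.4309, 0.0183, 0.1266]
ee_rot: [3.14, -0.001, -1.684]
force: [-0.8, -0.2, -1.3]
width: 0.065
gripper_force: 34.9
```

Run:
```python
from h import *
s=arm.get_state(); print(s["t"],s["eef_pos"],np.degrees(s["ee_rot"]),s["width"],s["q"].round(2))
f=arm.grab_frame("wrist"); save(f,"w8")
```

```text
32.9667 [0.43092656 0.01830494 0.1266206 ] [ 1.79908448e+02 -4.39043326e-02 -9.65058123e+01] 0.0649773854317135 [ 0.5   0.05 -0.64 -0.   -0.88 -0.62]
```

View pics/w8.png

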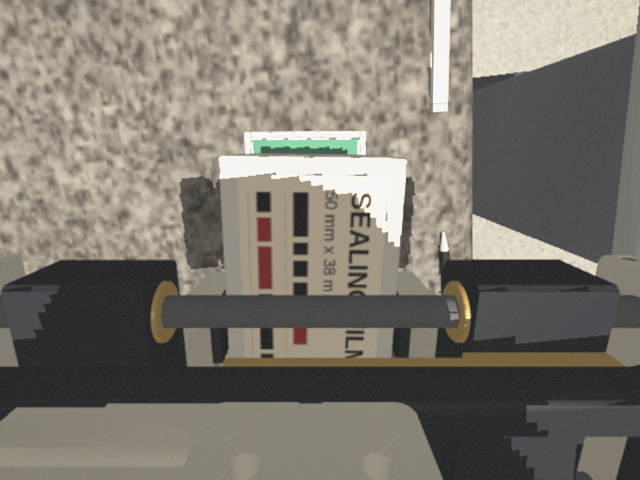

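The carton is held level and parallel to the green dish. The dish shows at u 245–366, so it lies about 2 mm to the left (+x). I'll nudge across and lower.

Emit:
servo_tool --pt "1 0 -2 10 0 0 0" --pt "1 0 0 20 0 0 0" --pt "1 0 0 25 0 0 0" --pt "1 0 0 18 0 0 0" --pt "1 0 0 10 0 0 0" --pt "1 0 0 5 0 0 0" --pt "1 0 0 3 0 0 0" --pt "1 0 0 2 0 0 0" --pt "1 0 0 1 0 0 0" --pt "1 0 0 1 0 0 0" --pt "1 0 0 0 0 0 0" --pt "1 0 0 0 0 0 0" --pt "1 0 0 0 0 0 0"

```text
t: 34.1
eef_pos: [0.4338, 0.0184, 0.0328]
ee_rot: [-3.141, 0.0, -1.682]
force: [0.2, -0.2, -1.2]
width: 0.065
gripper_force: 34.9
```

Emit:
servo_tool --pt "1 0 0 0.8 0 0 0" --pt "1 0 0 0.7 0 0 0" --pt "1 0 0 0 0 0 0" --pt "1 0 0 0 0 0 0"

```text
t: 34.43
eef_pos: [0.4336, 0.0183, 0.031]
ee_rot: [-3.142, 0.0, -1.682]
force: [0.2, 0.2, -1.0]
width: 0.065
gripper_force: 34.9
```

Emit:
servo_tool --pt "0.2 0 0 0 0 0 0" --pt "0 0 0 0 0 0 0" --pt "-0.2 0 0 0 0 0 0" --pt "-0.5 0 0 0 0 0 0" --pt "-0.8 0 0 0 0 0 0" --pt "-1 0 0 0 0 0 0" --pt "-1 0 0 0 0 0 0" --pt "-1 0 0 -10 0 0 0" --pt "-1 0 0 -20 0 0 0" --pt "-1 0 0 -30 0 0 0" --pt "-1 0 0 -40 0 0 0" --pt "-1 0 0 -40 0 0 0" --pt "-1 0 0 -40 0 0 0" --pt "-1 0 0 -30 0 0 0" --pt "-1 0 0 -20 0 0 0" --pt "-1 0 0 0 0 0 0" --pt "-1 0 0 0 0 0 0"

```text
t: 35.85
eef_pos: [0.434, 0.0186, 0.262]
ee_rot: [-3.139, 0.002, -1.682]
force: [-0.6, -0.5, -1.3]
width: 0.0879
gripper_force: 0.0
```

Emit:
servo_tool --pt "-1 0 -10 0 0 0 0" --pt "-1 10 -20 0 0 0 0" --pt "-1 20 -20 0 0 0 0" --pt "-1 30 -20 0 0 0 0" --pt "-1 30 -10 0 0 0 0" --pt "-1 30 0 0 0 0 0" --pt "-1 30 0 0 0 0 0" --pt "-1 20 0 0 0 0 0" --pt "-1 10 0 0 0 0 0" --pt "-1 0 0 0 0 0 0" --pt "-1 0 0 0 0 0 0"

```text
t: 36.77
eef_pos: [0.4929, -0.1697, 0.2598]
ee_rot: [3.14, -0.0, -1.684]
force: [-0.0, 0.1, 0.7]
width: 0.0874
gripper_force: 0.0
```

Run:
```python
from h import *
print(arm.get_state()["t"])
g=arm.grab_frame("top"); save({"color":cv2.resize(g["color"][160:310,130:510],None,fx=2,fy=2,interpolation=cv2.INTER_CUBIC)},"end")
```

```text
36.7667
```

View pics/end.png

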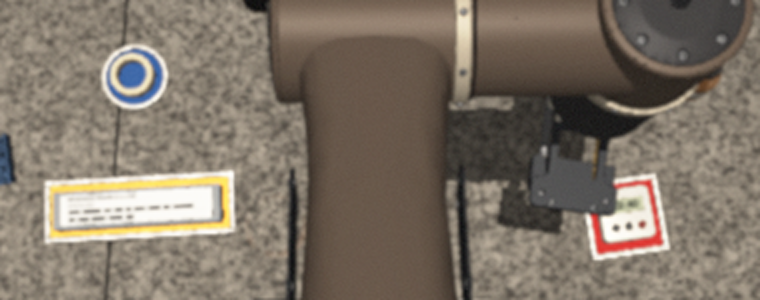

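The tape, timer and long carton look right. The arm hides the green dish, so I'll move it aside.

Emit:
servo_tool --pt "-1 15 0 0 0 0 0" --pt "-1 30 0 0 0 0 0" --pt "-1 30 0 0 0 0 0" --pt "-1 30 0 0 0 0 0" --pt "-1 30 0 0 0 0 0" --pt "-1 30 0 0 0 0 0" --pt "-1 30 0 0 0 0 0" --pt "-1 30 0 0 0 0 0" --pt "-1 30 0 0 0 0 0" --pt "-1 30 0 0 0 0 0" --pt "-1 30 0 0 0 0 0" --pt "-1 15 0 0 0 0 0" --pt "-1 0 0 0 0 0 0" --pt "-1 0 0 0 0 0 0"

```text
t: 37.98
eef_pos: [0.4567, -0.497, 0.26]
ee_rot: [3.141, 0.001, -1.683]
force: [-0.4, 0.7, -0.7]
width: 0.088
gripper_force: 0.0
```

Run:
```python
from h import *
s=arm.get_state(); print(s["t"],s["eef_pos"])
g=arm.grab_frame("top"); save({"color":cv2.resize(g["color"][160:310,130:510],None,fx=2,fy=2,interpolation=cv2.INTER_CUBIC)},"end2")
```

```text
37.9833 [ 0.45673614 -0.49700944  0.25998997]
```

View pics/end2.png

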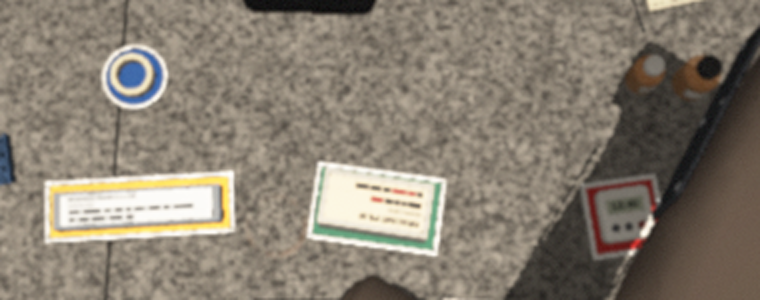

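All four things lie in their own dishes. The big carton's top at about (376,204) in the crop looks shifted only by parallax and is within 2 mm of centre, and both bottles are standing. I'll hand in.

```bash
python3 -c "
from station import arm
print(arm.job_done())"
```

```text
the job is handed in; nothing more can be done
None
```

The job is handed in: the tape, timer, long carton and big carton each look flat and square in their own dish in the last top-camera picture, placed in the order asked, with both bottles still standing and about 38 s used.

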